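# Load the bench arbor and press the stack home

### The arm

A 7-joint arm with a two-finger parallel gripper is mounted at the origin on the work surface. World frame = base frame: x ahead of the robot, y to its left, z up, the work surface at z = 0. Lengths are in m, angles in rad, forces in N, time in s.
With the tool pointing down it reaches from about 0.425 to 0.875 m from the base axis. Payload 4.7 kg.
Tool frame: the origin (TCP) lies midway between the tips of the shut fingers; the grasp point (between the pads) lies 19 mm behind it; z points along the fingers, y is the line along which they close (so a half turn about z gives the same grasp; the last joint's range is limited). The gripper opens to 85 mm and grips with 20 to 120 N. Pads are 22 mm wide; open, the fingers measure 114 mm over their backs; the gripper's body (76 mm by 85 mm) begins 54 mm behind the grasp point. The pads swing forward as they close: fully open they stand 13 mm farther back than shut.
Start: joints at [-1.161, 0.321, -0.07, 1.45, 0.023, 1.371, -0.057], TCP at [0.251, 0.6, 0.231] pointing down, gripper open.
Joint ranges: [-2.86, 2.86], [-0.3, 2.09], [-1.38, 1.24], [0.06, 2.45], [-1.56, 4.7], [0.09, 2.05], [-2.69, 2.69]. Speed limits (rad/s): [2.57, 2.57, 3.14, 3.14, 3.14, 3.14, 3.14].

### API

Orientations are given as a unit quaternion [w, x, y, z].
In Python, from workcell import state, read_camera, calibration, job_done, masks_of, place_of gives the robot as it stands.
- The arm moves only by the tool send_rows, never from a script. Its argument "series" is one flat list of numbers, 4 for each row, row after row: the shift along the world's x, y, z in cm, then the turn about the world's z in rad. In form: [tx, ty, tz, turn, tx, ty, tz, turn, ...]. A call has 1 to 8 rows; each row is the pose to reach, as a shift and turn from the pose commanded when the call began; what a row does not reach only later rows make up. A row lasts 1/10 s, in which the tool goes at most 50 mm and 8.59 degrees, less where a joint would pass 70% of its speed; a pose out of reach is approached as far as the arm can. A call with a gripper value outside its range is refused whole. "fingers" is the gripper's target within -1 to 1 (shut at 1, half-way at 0, fully open at -1), set as the call begins (left out, the last holds). The fingers move at their own pace and stop on an object; the grip force is fixed at half the most. Time passes only in rows, so rows that repeat a pose let the fingers close. It gives the time, the measured TCP pose, the force, the opening and the grip force at its end, in the units of the state.
- state(): the state, without advancing time (a new reading comes with each control period).
- read_camera(name): name is "scene" or "top" or "wrist"; returns (picture, depth): 384x512x3 uint8, blue, green, red; 384x512 float32, m along the optical axis (not along the pixel's ray), 0 where there is no reading.
- calibration(name): a dict with "fx", "fy", "cx", "cy" (pixels), "origin" and "rotation" of the camera in the world. Camera axes: x right, y down, z forward; pixel columns grow to the right and rows downward; lengths in m; the calibration is good to about 2 mm. A picture is of the moment at which its call begins: read the wrist's pose just before it. calibration takes no time and is no camera call; for the wrist camera it gives the pose at the moment of the call.
- job_done(): hands the job in; it is judged then, once.
Trained networks look in the newest picture that a camera, given by its name, has taken for a name from the list of things; names that differ only in an ending like _2 or _b are one class to them, and where a whole thing is asked for, a point or a joint stands for the part that bears it (a point fixed in the world has none). Each returns a list of dicts, best first, with "score" (0 to 1); they miss things now and then, are a little off and sometimes report something else, mostly with a low value. They report only what shows in the picture. A call takes as long as a camera call. They do not tell look-alikes from the thing itself.
- masks_of(camera, query): "mask" (384x512 bool, what is visible of it).
- place_of(camera, query): "at" ([x, y, z] in m, in world coordinates, good to about 4 mm: a listed point, or the origin of a listed thing).
The state is a dict: "clock": time; "joint_pos": joint angles; "joint_velocities": joint speeds; "tau": joint torques, N m; "tool_pos": TCP position; "tool_rot": TCP orientation; "ft_force": force on the tool from outside, world axes, zero at the start; "torque": the same for the moment, N m; "width": finger opening in m; "grip_force": force on a finger pad.
Only numpy, scipy, OpenCV 4.12 (cv2) and the standard library are available. Lean on these libraries where they do the work, as an engineer would, in place of code of your own. Each camera call takes 0.05 s, during which the arm holds its last target. There are 200 camera calls.

### The job

Load the upright arbor on the jeweller's bench: thread the spacer tube over the post first, then the flat washer, then the bushing with its wide shoulder down. Only when all three are on, push down through the bushing until the stiff sliding flange beneath the stack is fully home on its collar, bed it there with a steady push of about 22 newtons for half a second, never over 35 on any part, then let go. Leave the brick, bell, dapping block and jar where they are.

Things in the scene. Friction and masses are not known exactly. Their poses are not given: they have to be found in the camera images.
- arbor: Fixed arbor: dark steel plinth 85 x 85 mm let into the bench (22 to 34 mm showing), a fixed collar 32 mm across, and a plain upright steel post 12 mm in diameter with a tapered tip. Origin on the post axis 34 mm below the plinth top, z up along the post; collar top at 46 mm, post tip at 118 mm. Pushing any part against the arbor (post or flange) with over 35 N damages it
- post_tip (a point): Centre of the post's tip; z up along the post's axis
- flange_top (a point): Centre of the top face of the sliding flange, an aluminium disc 42 mm across and 8 mm thick around the post above the collar; it moves with the flange and is where the spacer sits
- flange (a joint): Travel of the sliding flange down the post, m: 0 at the top (top face 50 mm below the post tip), 0.014 home on the collar (64 mm below the tip, a firm stop; counts as home from 0.0126). Starts at 0 to 0.004. It drags: about 9 N to move, plus 40 N per m/s; it stays where it is left
- board: White soldering board, fixed, 270 x 290 x 12 mm, lying flat on the bench; origin at the centre of its underside, its top 12 mm above that. The spacer, washer and bushing start on it in a row along its y, about 85 mm apart, in any order; the fire brick lies along its far (+x) edge
- spacer: Loose plain steel tube standing on end, outside 26 mm, bore 13.6 mm, 22 mm high, about 70 g. Origin at the centre of its lower end, z along the bore; either end may be down
- washer: Loose flat steel washer lying flat, outside 40 mm, bore 13.6 mm, 8 mm thick, about 70 g. Origin at the centre of its underside, z along the bore
- bushing: Loose shouldered steel bushing standing shoulder down: a shoulder disc 40 mm across and 6 mm high, above it a barrel 24 mm across and 22 mm high (28 mm in all), bore 13.6 mm right through, about 105 g. Origin at the centre of the shoulder's underside, z up towards the barrel
- brick: Bystander: loose fire brick 55 x 115 x 30 mm lying on the board; origin at the centre of its underside
- bell: Bystander: small brass bell-shaped weight 60 mm across, 56 mm high; origin at the centre of its underside
- dapping_block: Bystander: 45 mm steel dapping cube; origin at the centre of its underside
- jar: Bystander: glass jar 56 mm across, 70 mm high; origin at the centre of its underside
There are look-alikes about, which are no part of the job. What is shaped like the bushing but yellow is not meant.

How it is judged:
On the way, in this order (a step that is already met when the one before it is completed fails the run):
1. the spacer is on the post, standing on the flange (horizontal distance between spacer and post_tip below 0.003 m and angle between the z axis of spacer and the z axis of arbor, either way round below 0.08 rad and z of spacer in the frame of flange_top between -0.003 and 0.003 m and linear speed of spacer below 0.02 m/s), for 0.1 s.
2. the washer is on the post, flat on the spacer (horizontal distance between washer and post_tip below 0.003 m and angle between the z axis of washer and the z axis of arbor, either way round below 0.08 rad and z of washer in the frame of flange_top between 0.019 and 0.025 m and linear speed of washer below 0.02 m/s), for 0.1 s.
3. the bushing is on the post, shoulder on the washer, with the flange not yet pressed home (travel still under 10.5 mm) (horizontal distance between bushing and post_tip below 0.003 m and angle between the z axis of bushing and the z axis of arbor, either way round below 0.08 rad and z of bushing in the frame of flange_top between 0.027 and 0.033 m and linear speed of bushing below 0.02 m/s and value of joint flange below 0.0105 m and angle between bushing's own z axis and vertical below 0.08 rad), for 0.05 s.
4. with the flange home, the stack is bedded: the spacer bears on the arbor with more than 18 N, pushed through the bushing (over 15 N on the washer) (value of joint flange above 0.0126 m and contact force between spacer and arbor above 18 N and contact force between bushing and washer above 15 N and horizontal distance between bushing and post_tip below 0.003 m and angle between the z axis of bushing and the z axis of arbor, either way round below 0.08 rad and z of bushing in the frame of flange_top between 0.027 and 0.033 m), for 0.4 s.
At the end, for the whole second after the job is handed in: Spacer, washer and bushing (shoulder down) lie stacked in that order on the flange, each within 3 mm of the post's axis, level within 0.08 rad and within 3 mm of its seated height over the flange; the flange is home (travel over 12.6 of 14 mm); all at rest and released (horizontal distance between each of spacer, washer, bushing and post_tip below 0.003 m and angle between the z axis of each of spacer, washer, bushing and the z axis of arbor, either way round below 0.08 rad and z of spacer in the frame of flange_top between -0.003 and 0.003 m and linear speed of each of spacer, washer, bushing below 0.01 m/s and contact force between the fingers and spacer below 0.1 N and z of washer in the frame of flange_top between 0.019 and 0.025 m and contact force between the fingers and washer below 0.1 N and z of bushing in the frame of flange_top between 0.027 and 0.033 m and contact force between the fingers and bushing below 0.1 N and value of joint flange above 0.0126 m and angle between bushing's own z axis and vertical below 0.08 rad); the robot touches nothing.
It fails at once if the spacer is forced against the arbor with more than 35 N (contact force between spacer and arbor above 35 N).
It fails at once if the washer is forced against the arbor with more than 35 N (contact force between washer and arbor above 35 N).
It fails at once if the bushing is forced against the arbor with more than 35 N (contact force between bushing and arbor above 35 N).
It fails at once if the brick, bell, dapping block or jar is moved more than 20 mm (distance of any of brick, bell, dapping_block, jar from where it was at the start of the episode above 0.02 m).
It also fails if it takes over 72 s, if anything falls off the work surface, if the arm or the gripper's body presses on something with over 40 N, if the wrist force passes 120 N, or if a joint passes its speed limit or range.

## Working session

There is one attempt and no reset: what is moved stays moved. The work goes in short steps, Python scripts to look and compute and a tool call to move; the robot and the scene stay as the last step left them, time stands still between calls to the robot, and variables do not carry over. Pictures are saved under pics/ and viewed, at most 10 in all, crops included, and the job is handed in when it is done.

Besides the shell and the picture viewer there is one more tool, called after ">>>" as name(argument=value, ...) on one line, values as JSON. send_rows: Moves the arm, as the interface text tells. Its arguments: {"type":"object","properties":{"series":{"type":"array","items":{"type":"number"}},"fingers":{"type":"number"}},"required":["series"]}

```bash
mkdir -p pics; cat > h.py <<'E'
from workcell import *
import numpy as np, cv2
def pts(cam,d,mask=None):
    c=calibration(cam); v,u=np.nonzero((d>0) if mask is None else (mask&(d>0)))
    z=d[v,u]; p=np.stack([(u-c['cx'])/c['fx']*z,(v-c['cy'])/c['fy']*z,z],1)
    return p@np.array(c['rotation']).T+np.array(c['origin']),u,v
E
python3 - <<'E'
from h import *
s=state();print({k:np.round(v,3) for k,v in s.items()})
a=[]
for c in("top","scene"):
    p,d=read_camera(c);cv2.imwrite(f'pics/{c}0.png',p)
    for q in("spacer","washer","bushing","arbor","post_tip","flange_top","brick","bell","dapping_block","jar","board"):
        print(c,q,[(round(r['score'],2),np.round(r['at'],3).tolist()) for r in place_of(c,q)[:4]])
E
```

```text
{'clock': np.float64(0.0), 'joint_pos': array([-1.161,  0.322, -0.07 ,  1.452,  0.023,  1.371, -0.057]), 'joint_velocities': array([ 0.001, -0.   ,  0.   ,  0.002, -0.   ,  0.001,  0.   ]), 'tau': array([-0.0000e+00, -4.9356e+01, -3.8300e-01, -3.1435e+01,  1.3000e-02,
        1.1000e-02, -0.0000e+00]), 'tool_pos': array([0.25 , 0.599, 0.23 ]), 'tool_rot': array([-0.   ,  0.197,  0.98 , -0.001]), 'ft_force': array([ 0.016, -0.139, -0.859]), 'torque': array([0.007, 0.045, 0.016]), 'grip_force': np.float64(0.0), 'width': np.float64(0.085)}
top spacer [(0.52, [0.566, 0.282, 0.008])]
top washer [(0.62, [0.562, 0.12, 0.012]), (0.42, [0.697, -0.055, -0.0])]
top bushing [(0.61, [0.628, 0.433, -0.0]), (0.57, [0.369, 0.155, -0.005]), (0.48, [0.39, 0.251, -0.001]), (0.41, [0.566, 0.217, 0.011])]
top arbor [(0.66, [0.483, -0.12, -0.004])]
top post_tip [(0.84, [0.487, -0.121, 0.11])]
top flange_top [(0.58, [0.485, -0.122, 0.061])]
top brick [(0.56, [0.691, 0.228, 0.012])]
top bell [(0.5, [0.699, -0.058, 0.002])]
top dapping_block [(0.52, [0.443, -0.347, -0.003])]
top jar [(0.79, [0.61, -0.36, -0.0])]
top board [(0.77, [0.588, 0.206, 0.002]), (0.58, [0.488, -0.12, 0.062])]
scene spacer [(0.49, [0.564, 0.285, 0.008]), (0.49, [0.591, 0.206, -0.001])]
scene washer [(0.63, [0.561, 0.124, 0.017])]
scene bushing [(0.64, [0.387, 0.249, 0.001]), (0.57, [0.627, 0.428, -0.002]), (0.5, [0.557, 0.216, 0.012]), (0.45, [0.37, 0.158, 0.002])]
scene arbor [(0.55, [0.482, -0.116, -0.005]), (0.18, [0.699, -0.057, 0.003])]
scene post_tip [(0.97, [0.487, -0.122, 0.114]), (0.62, [0.588, 0.204, 0.002])]
scene flange_top [(0.66, [0.556, 0.124, 0.011]), (0.55, [0.486, -0.123, 0.061])]
scene brick [(0.92, [0.686, 0.228, 0.013]), (0.46, [0.561, 0.124, 0.011])]
scene bell [(0.8, [0.701, -0.059, 0.0])]
scene dapping_block [(0.58, [0.446, -0.347, 0.0])]
scene jar [(0.83, [0.608, -0.359, 0.002])]
scene board [(0.56, [0.587, 0.206, 0.0])]
```

View pics/top0.png

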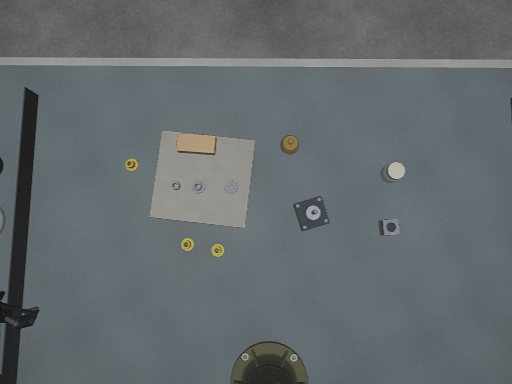

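```bash
python3 - <<'E'
from h import *
print(calibration('top'))
p,d=read_camera('top');P,u,v=pts('top',d)
# circle centres at given height from depth points
def ring(c,r,z0,z1,R,n):
    k=(np.hypot(*(P[:,:2]-c).T)<r)&(P[:,2]>z0)&(P[:,2]<z1);Q=P[k]
    (x,y),rad=cv2.minEnclosingCircle(Q[:,:2].astype(np.float32))
    print(n,k.sum(),'circ',round(x,4),round(y,4),round(rad,4),'mean',Q.mean(0).round(4),'z',np.percentile(Q[:,2],[5,50,95]).round(4))
ring((.565,.283),.03,.028,.05,0,'spacer')
ring((.562,.122),.035,.016,.03,0,'washer')
ring((.562,.217),.03,.034,.06,0,'bush top'); ring((.562,.217),.035,.0155,.03,0,'bush shoulder')
ring((.486,-.122),.015,.09,.13,0,'post')
ring((.486,-.122),.04,.055,.075,0,'flange')
ring((.486,-.122),.08,.008,.04,0,'plinth')
for c in((.565,.283),(.562,.122),(.562,.217),(.628,.43),(.37,.156),(.388,.25)):
    k=(np.hypot(*(P[:,:2]-c).T)<.015); print(c,p[v[k],u[k]].mean(0).round(), P[k,2].max().round(3))
E
```

```text
{'fx': 392.30648878243227, 'fy': 392.30648878243227, 'cx': 255.82417893067563, 'cy': 191.5102774083561, 'origin': array([0.41830795, 0.02152276, 1.18961613]), 'rotation': array([-0.04515038,  0.71020295, -0.70180666,  0.03225875])}Traceback (most recent call last):
  File "<stdin>", line 3, in <module>
  File "h.py", line 6, in pts
    return p@np.array(c['rotation']).T+np.array(c['origin']),u,v
           ~^~~~~~~~~~~~~~~~~~~~~~~~~~
ValueError: matmul: Input operand 1 has a mismatch in its core dimension 0, with gufunc signature (n?,k),(k,m?)->(n?,m?) (size 4 is different from 3)
```

The picture shows the spacer at (176,186), the bushing at (198,187), the washer at (231,187) and the arbor at (313,213). The yellow look-alikes are at (131,165), (187,244) and (217,250). The camera rotation comes as a quaternion, so I'll fix the helper.

```bash
cat > h.py <<'E'
from workcell import *
import numpy as np, cv2
from scipy.spatial.transform import Rotation as Ro
def rot(q): return Ro.from_quat(np.roll(q,-1)).as_matrix()
def pts(cam,d,c=None):
    c=c or calibration(cam); v,u=np.nonzero(d>0)
    z=d[v,u]; p=np.stack([(u-c['cx'])/c['fx']*z,(v-c['cy'])/c['fy']*z,z],1)
    return p@rot(c['rotation']).T+np.array(c['origin']),u,v
def ring(P,c,r,z0,z1,n):
    k=(np.hypot(*(P[:,:2]-c).T)<r)&(P[:,2]>z0)&(P[:,2]<z1);Q=P[k]
    if len(Q)<3: return print(n,len(Q))
    (x,y),rad=cv2.minEnclosingCircle(Q[:,:2].astype(np.float32))
    print(n,k.sum(),'circ',round(x,4),round(y,4),round(rad,4),'mean',Q.mean(0).round(4),'z',np.percentile(Q[:,2],[5,50,95]).round(4))
E
python3 - <<'E'
from h import *
for cam in('top','scene'):
    p,d=read_camera(cam);P,u,v=pts(cam,d)
    ring(P,(.565,.283),.03,.026,.05,'spacer')
    ring(P,(.562,.122),.035,.016,.03,'washer')
    ring(P,(.562,.217),.03,.034,.06,'bush top'); ring(P,(.562,.217),.035,.0155,.03,'bush shoulder')
    ring(P,(.486,-.122),.015,.09,.13,'post')
    ring(P,(.486,-.122),.03,.055,.08,'flange')
    ring(P,(.486,-.122),.08,.008,.04,'plinth')
    ring(P,(.65,.13),.02,-.02,.04,'board')
print(calibration('scene')); print(calibration('wrist'))
E
```

```text
spacer 46 circ 0.5624 0.2865 0.0128 mean [0.5625 0.2859 0.0336] z [0.0303 0.0335 0.0371]
washer 131 circ 0.5629 0.1233 0.0331 mean [0.5615 0.1211 0.0204] z [0.0165 0.0202 0.0243]
bush top 39 circ 0.5605 0.2188 0.0116 mean [0.5604 0.219  0.0399] z [0.037  0.0396 0.0427]
bush shoulder 103 circ 0.5627 0.2167 0.0343 mean [0.5614 0.2191 0.0186] z [0.0157 0.0181 0.0227]
post 17 circ 0.4809 -0.1202 0.0034 mean [ 0.4837 -0.1189  0.1092] z [0.0956 0.1118 0.1154]
flange 149 circ 0.4843 -0.1204 0.0211 mean [ 0.4836 -0.1197  0.0618] z [0.0572 0.0618 0.0663]
plinth 674 circ 0.4879 -0.1302 0.0662 mean [ 0.4833 -0.1182  0.0283] z [0.024  0.0285 0.0325]
board 135 circ 0.65 0.1302 0.02 mean [0.6497 0.13   0.0128] z [0.0098 0.0129 0.0162]
spacer 83 circ 0.5652 0.2878 0.0132 mean [0.5654 0.2877 0.0316] z [0.0272 0.0318 0.0347]
washer 150 circ 0.5624 0.1207 0.02 mean [0.5632 0.1214 0.0187] z [0.0166 0.0185 0.0215]
bush top 56 circ 0.5635 0.2192 0.0121 mean [0.5637 0.2199 0.038 ] z [0.0347 0.0381 0.0403]
bush shoulder 103 circ 0.5631 0.2208 0.0197 mean [0.5683 0.2215 0.0191] z [0.0159 0.018  0.0272]
post 32 circ 0.4892 -0.1183 0.0059 mean [ 0.4885 -0.118   0.1035] z [0.0931 0.1035 0.112 ]
flange 154 circ 0.4867 -0.12 0.0217 mean [ 0.489  -0.1173  0.0613] z [0.0566 0.0599 0.0743]
plinth 698 circ 0.4869 -0.1194 0.0584 mean [ 0.4962 -0.1101  0.0251] z [0.0131 0.0261 0.031 ]
board 201 circ 0.65 0.1301 0.02 mean [0.6504 0.1303 0.0107] z [0.0085 0.0107 0.0129]
{'fx': 361.9460640859426, 'fy': 361.9460640859426, 'cx': 250.76050952772482, 'cy': 184.65274490302136, 'origin': array([0.92003351, 0.32477486, 0.82652803]), 'rotation': array([-0.12211433,  0.42409441,  0.86336715, -0.24460004])}
{'fx': 286.6711461594119, 'fy': 286.6711461594119, 'cx': 254.70167352161747, 'cy': 191.54343501389064, 'origin': array([0.17275196, 0.63265137, 0.37271174]), 'rotation': array([0.1367257 , 0.82119738, 0.54653116, 0.09079999])}
```

>>> send_rows(series=[3.5,-3.5,0,-0.147,7,-7,0,-0.294,10.5,-10.5,0,-0.441,14,-14,0,-0.588,17.5,-17.5,0,-0.735,21,-21,0,-0.882,24.5,-24.5,0,-1.03,28,-28,0,-1.176])

```text
clock: 2.15
tool_pos: [0.5318, 0.3183, 0.2317]
tool_rot: [0.0, 0.71, 0.705, 0.0]
ft_force: [0.1, 0.1, 0.1]
width: 0.0852
grip_force: 0.0
```

>>> send_rows(series=[2,-4,-2,0,3.3,-8,-4,0,3.3,-9,-6,0,3.3,-9,-6,0,3.3,-9,-6,0])

```text
clock: 2.65
tool_pos: [0.5633, 0.231, 0.1716]
tool_rot: [-0.0, 0.707, 0.707, 0.0]
ft_force: [-0.9, 0.4, 0.0]
width: 0.0853
grip_force: 0.0
```

```bash
python3 - <<'E'
from h import *
s=state();print(s['clock'],s['tool_pos'],s['tool_rot'],s['joint_pos'].round(2),s['ft_force'])
c=calibration('wrist');p,d=read_camera('wrist');cv2.imwrite('pics/w1.png',p);np.save('w1.npy',d)
print(c['origin'],rot(c['rotation']).round(3))
P,u,v=pts('wrist',d,c)
ring(P,(.564,.286),.03,.026,.05,'spacer')
ring(P,(.562,.219),.02,.034,.06,'bush top'); ring(P,(.562,.219),.026,.0155,.022,'bush shoulder')
ring(P,(.562,.122),.03,.016,.03,'washer')
E
```

```text
2.65 [0.56327785 0.23102004 0.17162439] [-4.40654639e-04  7.07125469e-01  7.07087929e-01  1.93378459e-04] [-0.7   0.27  0.32  1.65 -0.09  1.23 -0.36] [-0.85015039  0.44299497  0.0412586 ]
[0.56246197 0.31509244 0.31309352] [[ 1.    -0.    -0.001]
 [-0.001 -0.946 -0.323]
 [-0.     0.323 -0.946]]
spacer 419 circ 0.5621 0.2877 0.013 mean [0.5621 0.2882 0.0323] z [0.0305 0.0324 0.0337]
bush top 296 circ 0.5602 0.2205 0.0118 mean [0.5604 0.2211 0.0382] z [0.0357 0.0384 0.0396]
bush shoulder 479 circ 0.5602 0.2206 0.0199 mean [0.56   0.2256 0.017 ] z [0.0158 0.0167 0.0191]
washer 679 circ 0.5597 0.1217 0.0201 mean [0.5598 0.1226 0.0186] z [0.0171 0.0187 0.0198]
```

View pics/w1.png

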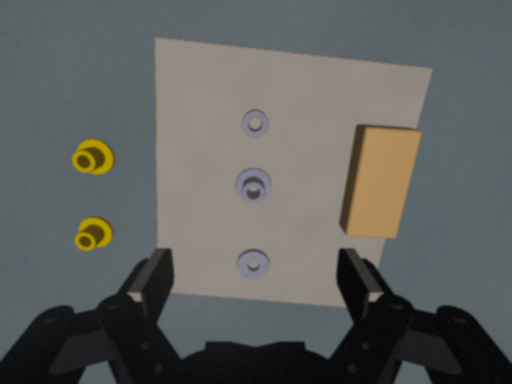

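The wrist view shows the spacer at (255,123), the bushing at (254,185) and the washer at (253,264). The brick is on the right and the yellow look-alikes are on the left. Next I'll move over the spacer and down.

>>> send_rows(series=[-0.1,4,-4,0,-0.1,5.65,-8,0,-0.1,5.65,-11,0,-0.1,5.65,-13.5,0,-0.1,5.65,-15,0,-0.1,5.65,-15.4,0,-0.1,5.65,-15.4,0])

```text
clock: 3.4
tool_pos: [0.5629, 0.2873, 0.0181]
tool_rot: [0.0, 0.707, 0.707, 0.001]
ft_force: [-0.1, -0.8, 0.4]
width: 0.0855
grip_force: 0.0
```

>>> send_rows(series=[0,0,0,0,0,0,0,0,0,0,0,0,0,0,0,0,0,0,0,0,0,0,0,0], fingers=1)

```text
clock: 4.0
tool_pos: [0.5632, 0.2864, 0.0184]
tool_rot: [0.0, 0.708, 0.707, 0.001]
ft_force: [-1.0, -1.0, 6.0]
width: 0.0241
grip_force: 58.7
```

>>> send_rows(series=[0,0,4,0,0,0,8,0,-0.5,-4,12,0,-1,-9,15.2,0,-2,-14,15.2,0,-3,-19,15.2,0,-4,-24,15.2,0,-5,-29,15.2,0])

```text
clock: 4.8
tool_pos: [0.5153, 0.0119, 0.1692]
tool_rot: [0.0, 0.707, 0.707, 0.0]
ft_force: [0.9, 0.0, -0.3]
width: 0.0237
grip_force: 59.2
```

>>> send_rows(series=[-1,-4.5,0,0,-1.8,-9,0,0,-2.4,-13.5,0,0,-2.7,-17,0,0,-2.7,-17.6,0,0,-2.7,-17.6,0,0,-2.7,-17.6,0,0])

```text
clock: 5.5
tool_pos: [0.4893, -0.1607, 0.1689]
tool_rot: [-0.0, 0.707, 0.707, 0.0]
ft_force: [0.0, 0.6, -0.2]
width: 0.0235
grip_force: 59.2
```

```bash
python3 - <<'E'
from h import *
s=state();print(s['clock'],s['tool_pos'],s['tool_rot'].round(4),s['ft_force'],s['width'])
c=calibration('wrist');p,d=read_camera('wrist');cv2.imwrite('pics/w2.png',p);np.save('w2.npy',d)
P,u,v=pts('wrist',d,c); T=s['tool_pos']
k=(np.hypot(*(P[:,:2]-T[:2]).T)<.025)&(P[:,2]<T[2]+.05)
for z in np.arange(-.02,.05,.004):
    q=P[k&(P[:,2]>T[2]+z)&(P[:,2]<T[2]+z+.004)]-T
    if len(q)>5: print(round(z,3),len(q),q.min(0).round(4),q.max(0).round(4))
ring(P,(.485,-.12),.015,.1,.13,'tip');ring(P,(.485,-.12),.015,.105,.13,'tip')
ring(P,(.485,-.12),.03,.05,.075,'flange')
ring(P,(.485,-.12),.08,.015,.04,'plinth')
E
```

```text
5.5 [ 0.48926533 -0.16066138  0.16893782] [-5.000e-04  7.069e-01  7.073e-01  1.000e-04] [ 0.04931868  0.60573852 -0.21891074] 0.02348217598282622
-0.008 114 [-0.0128 -0.0059 -0.008 ] [ 0.0107  0.0147 -0.004 ]
-0.004 206 [-0.0126 -0.0057 -0.004 ] [ 0.0105  0.0146 -0.    ]
0.0 255 [-0.0191 -0.006   0.    ] [0.0164 0.0147 0.004 ]
0.004 395 [-0.0238 -0.0108  0.004 ] [0.0235 0.0149 0.008 ]
0.008 438 [-0.0238 -0.0057  0.008 ] [0.0235 0.0151 0.012 ]
0.012 1480 [-0.0238 -0.0111  0.012 ] [0.0239 0.015  0.016 ]
0.016 250 [-0.0239 -0.01    0.016 ] [0.0237 0.0125 0.02  ]
0.02 255 [-0.0236 -0.0105  0.02  ] [0.0237 0.0125 0.024 ]
0.024 301 [-0.0236 -0.0102  0.024 ] [0.0237 0.0127 0.028 ]
0.028 287 [-0.0236 -0.0099  0.028 ] [0.0238 0.0126 0.032 ]
0.032 343 [-0.0193 -0.0109  0.032 ] [0.0174 0.0126 0.036 ]
0.036 448 [-0.021  -0.0103  0.036 ] [0.0214 0.0134 0.0399]
0.04 252 [-0.0209 -0.0062  0.0401] [0.0214 0.0146 0.044 ]
0.044 371 [-0.0219 -0.0076  0.044 ] [0.0217 0.015  0.048 ]
0.048 163 [-0.0212 -0.0084  0.048 ] [0.0216 0.0137 0.05  ]
tip 238 circ 0.4839 -0.12 0.0059 mean [ 0.4839 -0.119   0.1094] z [0.1034 0.1103 0.1116]
tip 220 circ 0.4839 -0.12 0.0059 mean [ 0.4838 -0.1193  0.11  ] z [0.1066 0.1104 0.1116]
flange 1441 circ 0.4838 -0.12 0.0209 mean [ 0.484  -0.1175  0.0603] z [0.059  0.0601 0.0614]
plinth 5569 circ 0.4835 -0.1198 0.0583 mean [ 0.484  -0.1153  0.0269] z [0.0254 0.0268 0.0291]
```

View pics/w2.png

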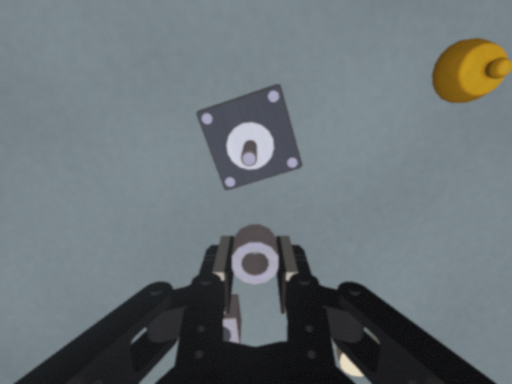

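The held spacer is at (255,262) and the post tip at (249,155), both clear. I'll measure the spacer's centre precisely in the same camera.

```bash
cat >> h.py <<'E'
from scipy.optimize import least_squares
def held(P,T,z0,z1,Ro_,ri=.0068):
    # fit annulus (outer Ro_, inner ri) to top-face points by edges: max-overlap
    q=P[(P[:,2]>T[2]+z0)&(P[:,2]<T[2]+z1)][:,:2]-T[:2]
    q=q[np.hypot(*q.T)<.035]
    g=np.arange(-.005,.0051,.00025);best=[]
    for a in g:
        for b in g:
            r=np.hypot(q[:,0]-a,q[:,1]-b); best.append((((r<Ro_)&(r>ri)).sum()-((r<ri)|((r>Ro_)&(r<Ro_+.002)&(abs(q[:,0])<Ro_-.002))).sum(),a,b))
    m=max(best)[0];B=np.array([x[1:] for x in best if x[0]>=m-max(2,.005*m)])
    print('held',m,B.mean(0).round(5),B.std(0).round(5))
E
python3 - <<'E'
from h import *
d=np.load('w2.npy');c=calibration('wrist');P,u,v=pts('wrist',d,c);T=state()['tool_pos']
k=(np.hypot(P[:,0]-T[0],P[:,1]-T[1]-.002)<.012)&(P[:,2]>T[2]+.005)
q=P[k]-T;print(np.histogram(q[:,2],np.arange(.005,.022,.001)))
t=q[(q[:,2]>.011)&(q[:,2]<.017)];A=np.c_[t[:,:2],np.ones(len(t))];print(np.linalg.lstsq(A,t[:,2],rcond=None)[0])
held(P,T,.0115,.0155,.013)
E
```

```text
(array([ 32,  37,  44,  52,  36,  53,  42,  92, 325, 544,  96,   4,   6,
         4,   2,   0]), array([0.005, 0.006, 0.007, 0.008, 0.009, 0.01 , 0.011, 0.012, 0.013,
       0.014, 0.015, 0.016, 0.017, 0.018, 0.019, 0.02 , 0.021]))
[-0.01011722  0.00550008  0.01400097]
held 1198 [-0.001    0.00175] [0. 0.]
```

>>> send_rows(series=[-0.44,2.5,0,0,-0.44,3.89,0,0,-0.44,3.89,-2,0,-0.44,3.89,-4.2,0,-0.44,3.89,-4.4,0,-0.44,3.89,-4.4,0,-0.44,3.89,-4.4,0,-0.44,3.89,-4.4,0])

```text
clock: 6.35
tool_pos: [0.4856, -0.1232, 0.1264]
tool_rot: [0.001, 0.707, 0.707, 0.001]
ft_force: [0.5, -0.0, -0.8]
width: 0.0239
grip_force: 59.2
```

```bash
python3 - <<'E'
from h import *
for i in range(4):
    c=calibration('wrist');T=state()['tool_pos'];p,d=read_camera('wrist');P,u,v=pts('wrist',d,c)
    print(T.round(4),c['origin'].round(4),state()['ft_force'].round(2))
    held(P,T,.0115,.0155,.013)
    ring(P,(.485,-.12),.024,.055,.065,'flange');ring(P,(.485,-.12),.08,.02,.04,'plinth')
    ring(P,(.485,-.12),.02,.075,.109,'post')
cv2.imwrite('pics/w3.png',p[100:330,130:390])
E
```

```text
[ 0.4856 -0.1232  0.1264] [ 0.4845 -0.039   0.2678] [-0.28 -0.34 -0.58]
held 1196 [-0.00112  0.00213] [0.00013 0.00013]
flange 1691 circ 0.4836 -0.1197 0.021 mean [ 0.4837 -0.1162  0.0601] z [0.0588 0.0601 0.0612]
plinth 6140 circ 0.4838 -0.1201 0.0588 mean [ 0.4841 -0.1094  0.0269] z [0.0253 0.0269 0.0295]
post 318 circ 0.4838 -0.1182 0.0058 mean [ 0.4837 -0.1153  0.0922] z [0.0768 0.0928 0.1058]
[ 0.4855 -0.1233  0.1263] [ 0.4844 -0.0391  0.2677] [ 0.55 -1.25 -2.03]
held 1189 [-0.001  0.002] [0. 0.]
flange 1696 circ 0.4839 -0.1199 0.021 mean [ 0.4838 -0.1161  0.0601] z [0.0587 0.0601 0.0612]
plinth 6146 circ 0.484 -0.1193 0.0581 mean [ 0.4841 -0.1094  0.0269] z [0.0253 0.0268 0.0295]
post 322 circ 0.4837 -0.1184 0.0059 mean [ 0.4837 -0.1153  0.0921] z [0.0765 0.0927 0.1062]
[ 0.4853 -0.1234  0.1261] [ 0.4843 -0.0392  0.2675] [ 0.16 -0.4  -0.56]
held 1195 [-0.00112  0.002  ] [0.00013 0.     ]
flange 1695 circ 0.4839 -0.1198 0.0211 mean [ 0.4838 -0.1161  0.06  ] z [0.0588 0.0601 0.0613]
plinth 6177 circ 0.4838 -0.1191 0.058 mean [ 0.484  -0.1094  0.0269] z [0.0253 0.0269 0.0295]
post 318 circ 0.4837 -0.1186 0.0059 mean [ 0.4837 -0.1153  0.0923] z [0.0767 0.0932 0.1058]
[ 0.4852 -0.1234  0.126 ] [ 0.4842 -0.0392  0.2673] [ 0.21 -0.73 -1.32]
held 1193 [-0.00112  0.00213] [0.00013 0.00013]
flange 1703 circ 0.4836 -0.1198 0.0211 mean [ 0.4838 -0.1162  0.0601] z [0.0587 0.0601 0.0612]
plinth 6168 circ 0.4835 -0.1195 0.0581 mean [ 0.484  -0.1093  0.0269] z [0.0253 0.0268 0.0295]
post 316 circ 0.4837 -0.1186 0.0059 mean [ 0.4837 -0.1153  0.0922] z [0.0771 0.0928 0.1061]
```

View pics/w3.png

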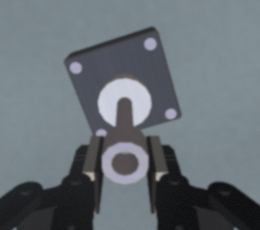

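The cropped view shows the spacer ring in front of the post and the flange. It needs a correction of about −0.2 mm in x and +1.4 mm in y.

>>> send_rows(series=[-0.02,0.14,0,0,-0.02,0.14,0,0,-0.02,0.14,0,0,-0.02,0.14,0,0,-0.02,0.14,0,0])

```text
clock: 7.05
tool_pos: [0.4845, -0.1219, 0.1253]
tool_rot: [0.0, 0.707, 0.707, -0.0]
ft_force: [-0.3, -0.1, -0.6]
width: 0.0237
grip_force: 59.2
```

```bash
cat > chk.py <<'E'
from h import *
import sys
z0,z1,R=map(float,sys.argv[1:4])
for i in range(3):
    c=calibration('wrist');T=state()['tool_pos'];p,d=read_camera('wrist');P,u,v=pts('wrist',d,c)
    print(T.round(4)); held(P,T,z0,z1,R)
    ring(P,(.485,-.12),.024,.055,.065,'flange')
E
python3 chk.py .0115 .0155 .013
```

```text
[ 0.4845 -0.1219  0.1253]
held 1183 [-0.00117  0.00208] [0.00012 0.00012]
flange 1700 circ 0.4837 -0.1198 0.021 mean [ 0.4838 -0.116   0.0601] z [0.0587 0.0601 0.0613]
[ 0.4845 -0.1219  0.1253]
held 1202 [-0.001  0.002] [0. 0.]
flange 1697 circ 0.4837 -0.1196 0.0209 mean [ 0.4838 -0.116   0.0601] z [0.0588 0.0601 0.0613]
[ 0.4845 -0.1219  0.1253]
held 1185 [-0.001  0.002] [0. 0.]
flange 1691 circ 0.4838 -0.1197 0.0211 mean [ 0.4838 -0.1161  0.0601] z [0.0588 0.0602 0.0612]
```

>>> send_rows(series=[0.03,0,-0.3,0,0.03,0,-0.6,0,0.03,0,-0.8,0,0.03,0,-1.0,0,0.03,0,-1.2,0,0.03,0,-1.2,0])

```text
clock: 7.8
tool_pos: [0.4846, -0.1218, 0.113]
tool_rot: [-0.0, 0.707, 0.707, -0.0]
ft_force: [-0.0, -0.8, -0.6]
width: 0.0236
grip_force: 59.2
```

>>> send_rows(series=[0,0,-0.8,0,0,0,-1.6,0,0,0,-2.4,0,0,0,-3.2,0,0,0,-3.8,0,0,0,-4.2,0,0,0,-4.3,0,0,0,-4.3,0])

```text
clock: 8.6
tool_pos: [0.4849, -0.1219, 0.0702]
tool_rot: [0.0, 0.707, 0.707, -0.0]
ft_force: [0.0, 0.6, -0.7]
width: 0.0238
grip_force: 59.2
```

>>> send_rows(series=[0,0,-0.1,0,0,0,-0.1,0,0,0,-0.1,0])

```text
clock: 8.9
tool_pos: [0.485, -0.1219, 0.0695]
tool_rot: [0.0, 0.707, 0.707, 0.0]
ft_force: [0.3, -0.3, -1.0]
width: 0.0234
grip_force: 59.2
```

>>> send_rows(series=[0,0,0,0,0,0,0,0,0,0,0,0,0,0,0.5,0,0,0,4,0,0,0,8,0,0,0,10,0,0,0,10,0], fingers=-1)

```text
clock: 9.7
tool_pos: [0.4873, -0.1224, 0.1731]
tool_rot: [0.003, 0.707, 0.707, 0.003]
ft_force: [0.3, -0.4, 0.2]
width: 0.0854
grip_force: 0.0
```

```bash
python3 - <<'E'
from h import *
c=calibration('wrist');T=state()['tool_pos'];p,d=read_camera('wrist');P,u,v=pts('wrist',d,c)
print(T)
ring(P,(.484,-.12),.013,.076,.09,'spacer top');ring(P,(.484,-.12),.013,.10,.12,'tip');ring(P,(.485,-.12),.024,.055,.064,'flange')
p,d=read_camera('scene')
E
```

```text
[ 0.48726094 -0.122394    0.17311834]
spacer top 451 circ 0.4838 -0.1198 0.0128 mean [ 0.4838 -0.1162  0.0818] z [0.0781 0.0818 0.0856]
tip 224 circ 0.4838 -0.1198 0.006 mean [ 0.4839 -0.1184  0.1088] z [0.1018 0.1099 0.1116]
flange 741 circ 0.4837 -0.1199 0.021 mean [ 0.4838 -0.1131  0.0599] z [0.0586 0.06   0.0614]
```

>>> send_rows(series=[1,4,0,0,2.2,8.5,0,0,3.5,13,0,0,5,17.5,0,0,6.4,21.5,-3,0,7.56,24.34,-7,0,7.56,24.34,-10,0,7.56,24.34,-12,0])

```text
clock: 10.6
tool_pos: [0.5574, 0.1224, 0.0444]
tool_rot: [-0.001, 0.706, 0.708, -0.003]
ft_force: [-0.8, -0.4, 0.7]
width: 0.0851
grip_force: 0.0
```

>>> send_rows(series=[0,0,0,0,0,0,0,0,0,0,0,0,0,0,0,0])

```text
clock: 11.0
tool_pos: [0.5615, 0.1215, 0.0508]
tool_rot: [0.001, 0.708, 0.707, 0.001]
ft_force: [-0.9, -0.4, 0.2]
width: 0.0854
grip_force: 0.0
```

```bash
python3 - <<'E'
from h import *
c=calibration('wrist');T=state()['tool_pos'];p,d=read_camera('wrist');P,u,v=pts('wrist',d,c)
print(T); ring(P,(.56,.122),.025,.016,.022,'washer'); ring(P,(.56,.155),.01,.0,.022,'board')
E
```

```text
[0.56149727 0.12151284 0.05082222]
washer 2213 circ 0.5599 0.1214 0.02 mean [0.56   0.1225 0.0186] z [0.0173 0.0187 0.0197]
board 702 circ 0.56 0.155 0.0101 mean [0.5599 0.1551 0.0108] z [0.0099 0.0108 0.0118]
```

>>> send_rows(series=[0,0,-1.5,0,0,0,-2.8,0,0,0,-3.6,0,0,0,-3.9,0,0,0,-3.9,0,0,0,-3.9,0,0,0,-3.9,0])

```text
clock: 11.75
tool_pos: [0.5609, 0.1216, 0.0108]
tool_rot: [0.0, 0.707, 0.707, 0.0]
ft_force: [-0.4, -0.1, -0.1]
width: 0.0854
grip_force: 0.0
```

>>> send_rows(series=[0,0,0,0,0,0,0,0,0,0,0,0,0,0,0,0,0,0,0,0,0,0,0,0], fingers=1)

```text
clock: 12.35
tool_pos: [0.5612, 0.1217, 0.0112]
tool_rot: [0.0, 0.707, 0.707, 0.001]
ft_force: [-1.2, -0.9, 5.3]
width: 0.0371
grip_force: 61.9
```

>>> send_rows(series=[0,0,3,0,0,0,7,0,0,0,11,0,-1,-3,14,0,-2.2,-7,15.5,0,-3.5,-11,15.5,0,-4.8,-15,15.5,0,-6,-19,15.5,0])

```text
clock: 13.15
tool_pos: [0.4994, -0.0699, 0.1651]
tool_rot: [-0.0, 0.707, 0.707, 0.0]
ft_force: [0.2, -0.2, -0.6]
width: 0.0369
grip_force: 60.3
```

>>> send_rows(series=[-0.8,-3,0,0,-1.6,-5.36,0,0,-1.6,-5.36,-1,0,-1.6,-5.36,-2,0,-1.6,-5.36,-3,0,-1.6,-5.36,-4,0,-1.6,-5.36,-4,0,-1.6,-5.36,-4,0])

```text
clock: 13.95
tool_pos: [0.4844, -0.1216, 0.1249]
tool_rot: [-0.0, 0.707, 0.707, -0.0]
ft_force: [-0.2, -0.3, -0.9]
width: 0.0368
grip_force: 60.3
```

>>> send_rows(series=[0,0,0,0,0,0,0,0,0,0,0,0])

```text
clock: 14.25
tool_pos: [0.4848, -0.1221, 0.1257]
tool_rot: [0.0, 0.707, 0.707, 0.0]
ft_force: [-0.6, -0.1, 0.3]
width: 0.037
grip_force: 60.3
```

```bash
python3 - <<'E'
from h import *
c=calibration('wrist');T=state()['tool_pos'];p,d=read_camera('wrist');P,u,v=pts('wrist',d,c)
print(T)
k=(np.hypot(P[:,0]-T[0]+.001,P[:,1]-T[1]-.001)<.019)&(P[:,2]>T[2]-.01)&(abs(P[:,0]-T[0])<.015)
q=P[k]-T;print(np.histogram(q[:,2],np.arange(-.01,.02,.001)))
ring(P,(.484,-.12),.013,.076,.09,'spacer top');ring(P,(.484,-.12),.013,.095,.112,'tip');ring(P,(.485,-.12),.024,.055,.064,'flange')
cv2.imwrite('pics/w4.png',p[100:330,130:390])
np.save('w4.npy',d)
E
```

```text
[ 0.48477002 -0.1221037   0.12572567]
(array([   0,    0,    0,    0,    0,    0,    0,    0,    0,    2,   11,
         44,   61,   75,   59,   98,  450, 1564,  574,   16,    0,    0,
          0,    0,    0,    0,    0,    0,    0]), array([-1.00000000e-02, -9.00000000e-03, -8.00000000e-03, -7.00000000e-03,
       -6.00000000e-03, -5.00000000e-03, -4.00000000e-03, -3.00000000e-03,
       -2.00000000e-03, -1.00000000e-03, -8.67361738e-18,  1.00000000e-03,
        2.00000000e-03,  3.00000000e-03,  4.00000000e-03,  5.00000000e-03,
        6.00000000e-03,  7.00000000e-03,  8.00000000e-03,  9.00000000e-03,
        1.00000000e-02,  1.10000000e-02,  1.20000000e-02,  1.30000000e-02,
        1.40000000e-02,  1.50000000e-02,  1.60000000e-02,  1.70000000e-02,
        1.80000000e-02,  1.90000000e-02]))
spacer top 640 circ 0.4838 -0.12 0.0129 mean [ 0.4838 -0.1151  0.0818] z [0.0776 0.0818 0.0866]
tip 58 circ 0.4837 -0.1171 0.005 mean [ 0.4837 -0.1147  0.0982] z [0.0956 0.0979 0.1015]
flange 1057 circ 0.4838 -0.1198 0.021 mean [ 0.4838 -0.1121  0.06  ] z [0.0579 0.0601 0.0613]
```

View pics/w4.png

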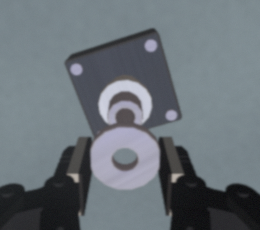

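The picture shows the washer held level in front of the post, with the spacer seated on the flange behind it.

```bash
python3 chk.py .0055 .0095 .020
```

```text
[ 0.4847 -0.1221  0.1257]
held 3185 [-0.00112  0.00013] [0.00013 0.00013]
flange 1060 circ 0.4839 -0.1199 0.0211 mean [ 0.4839 -0.1122  0.06  ] z [0.0582 0.06   0.0615]
[ 0.4846 -0.1221  0.1256]
held 3164 [-0.00112  0.00013] [0.00013 0.00013]
flange 1073 circ 0.4838 -0.1197 0.021 mean [ 0.4838 -0.1121  0.06  ] z [0.0579 0.0601 0.0617]
[ 0.4846 -0.1221  0.1255]
held 3166 [-0.0011  0.0002] [0.00012 0.00019]
flange 1064 circ 0.4836 -0.1199 0.021 mean [ 0.4838 -0.1122  0.06  ] z [0.058  0.06   0.0613]
```

>>> send_rows(series=[0.03,0.21,-0.2,0,0.03,0.21,-0.5,0,0.03,0.21,-0.8,0,0.03,0.21,-0.8,0,0.03,0.21,-0.8,0,0.03,0.21,-0.8,0])

```text
clock: 15.05
tool_pos: [0.4848, -0.12, 0.1174]
tool_rot: [0.0, 0.707, 0.707, 0.0]
ft_force: [-0.1, -0.1, -1.6]
width: 0.0369
grip_force: 60.3
```

```bash
python3 chk.py .0055 .0095 .020
```

```text
[ 0.4848 -0.12    0.1174]
held 3182 [-0.00119  0.00031] [0.00021 0.00011]
flange 1124 circ 0.4838 -0.1195 0.0209 mean [ 0.4838 -0.1116  0.06  ] z [0.0579 0.0601 0.0617]
[ 0.4848 -0.12    0.1174]
held 3181 [-0.00112  0.00013] [0.00013 0.00013]
flange 1116 circ 0.4839 -0.1197 0.021 mean [ 0.4837 -0.1117  0.06  ] z [0.0578 0.06   0.0614]
[ 0.4849 -0.1201  0.1174]
held 3160 [-1.08e-03  3.00e-05] [0.00024 0.00018]
flange 1122 circ 0.4838 -0.1198 0.0208 mean [ 0.4838 -0.1117  0.0601] z [0.058  0.0601 0.0617]
```

>>> send_rows(series=[0,0,-0.3,0,0,0,-0.6,0,0,0,-0.9,0,0,0,-1.2,0,0,0,-1.4,0,0,0,-1.4,0])

```text
clock: 15.8
tool_pos: [0.4844, -0.12, 0.1029]
tool_rot: [-0.0, 0.707, 0.707, -0.0]
ft_force: [0.1, -0.2, 0.1]
width: 0.0369
grip_force: 60.3
```

>>> send_rows(series=[0,0,-0.5,0,0,0,-1.0,0,0,0,-1.5,0,0,0,-1.8,0,0,0,-1.8,0,0,0,-1.8,0,0,0,-1.8,0])

```text
clock: 16.5
tool_pos: [0.485, -0.1201, 0.0855]
tool_rot: [0.0, 0.707, 0.707, 0.0]
ft_force: [-0.5, 0.6, -0.5]
width: 0.0369
grip_force: 60.3
```

>>> send_rows(series=[0,0,0,0,0,0,0,0,0,0,0,0,0,0,0.5,0,0,0,3,0,0,0,6,0,0,0,9,0,0,0,9,0], fingers=-1)

```text
clock: 17.3
tool_pos: [0.4876, -0.1207, 0.1799]
tool_rot: [0.003, 0.708, 0.707, 0.003]
ft_force: [1.2, -0.1, -0.5]
width: 0.0853
grip_force: 0.0
```

```bash
python3 - <<'E'
from h import *
c=calibration('wrist');T=state()['tool_pos'];p,d=read_camera('wrist');P,u,v=pts('wrist',d,c)
print(T)
ring(P,(.484,-.12),.023,.086,.094,'washer top');ring(P,(.484,-.12),.013,.10,.12,'tip');ring(P,(.485,-.12),.024,.055,.064,'flange')
E
```

```text
[ 0.48760936 -0.1206733   0.17986898]
washer top 1319 circ 0.4835 -0.1203 0.0202 mean [ 0.4837 -0.1182  0.0898] z [0.0884 0.0899 0.0911]
tip 206 circ 0.4835 -0.1202 0.0058 mean [ 0.4838 -0.1184  0.1089] z [0.1022 0.1099 0.1116]
flange 372 circ 0.4838 -0.1199 0.0209 mean [ 0.4841 -0.1066  0.0596] z [0.0572 0.0598 0.061 ]
```

>>> send_rows(series=[1,4,0,0,2,8.5,0,0,3,13,0,0,4,17.5,0,0,5,22,0,0,6,26.5,0,0,7,31,-3,0,7.62,34.06,-6,0])

```text
clock: 18.15
tool_pos: [0.5616, 0.2238, 0.1149]
tool_rot: [0.0, 0.707, 0.707, 0.001]
ft_force: [-0.7, -0.7, -0.1]
width: 0.086
grip_force: 0.0
```

>>> send_rows(series=[0,0,-3,0,0,0,-4.5,0,0,0,-4.5,0,0,0,-4.5,0,0,0,-4.5,0])

```text
clock: 18.65
tool_pos: [0.5624, 0.2199, 0.0722]
tool_rot: [0.001, 0.708, 0.706, 0.001]
ft_force: [0.4, -0.8, 0.2]
width: 0.0853
grip_force: 0.0
```

```bash
python3 - <<'E'
from h import *
c=calibration('wrist');T=state()['tool_pos'];p,d=read_camera('wrist');P,u,v=pts('wrist',d,c)
print(T); ring(P,(.56,.22),.025,.034,.045,'bush top'); ring(P,(.56,.22),.025,.0155,.019,'shoulder')
print(p[v,u][(np.hypot(P[:,0]-.56,P[:,1]-.22)<.02)&(P[:,2]>.034)].mean(0))
E
```

```text
[0.56235283 0.21993803 0.07222782]
bush top 695 circ 0.5607 0.2206 0.0122 mean [0.5604 0.2213 0.0381] z [0.035  0.0384 0.0395]
shoulder 918 circ 0.5604 0.2207 0.0198 mean [0.5606 0.2269 0.0168] z [0.0157 0.0167 0.0178]
[30.94825625 29.94825625 30.84609553]
```

Grey, so this is the real bushing. I'll go down and grip it.

>>> send_rows(series=[-0.05,0.05,-2,0,-0.05,0.05,-4,0,-0.05,0.05,-4.9,0,-0.05,0.05,-5.1,0,-0.05,0.05,-5.1,0,-0.05,0.05,-5.1,0,-0.05,0.05,-5.1,0])

```text
clock: 19.4
tool_pos: [0.5612, 0.2214, 0.0204]
tool_rot: [0.0, 0.707, 0.707, 0.001]
ft_force: [-1.3, 0.2, 1.2]
width: 0.0852
grip_force: 0.0
```

>>> send_rows(series=[0,0,0,0,0,0,0,0,0,0,0,0,0,0,0,0,0,0,0,0,0,0,0,0], fingers=1)

```text
clock: 20.0
tool_pos: [0.5607, 0.2212, 0.0197]
tool_rot: [0.0, 0.707, 0.707, 0.0]
ft_force: [0.2, -1.0, 3.6]
width: 0.0217
grip_force: 58.8
```

>>> send_rows(series=[0,0,4,0,0,0,8,0,0,0,12,0,-1,-4,13.5,0,-2,-8.5,13.5,0,-3,-13,13.5,0,-4,-17.5,13.5,0,-5,-22,13.5,0])

```text
clock: 20.8
tool_pos: [0.5095, -0.0006, 0.154]
tool_rot: [-0.0, 0.707, 0.707, -0.0]
ft_force: [1.3, 0.6, -0.4]
width: 0.022
grip_force: 59.1
```

>>> send_rows(series=[-0.9,-4,0,0,-1.8,-8,0,0,-2.4,-11,0,0,-2.58,-12.1,0,0,-2.58,-12.1,-1,0,-2.58,-12.1,-2.4,0,-2.58,-12.1,-2.4,0,-2.58,-12.1,-2.4,0])

```text
clock: 21.6
tool_pos: [0.4843, -0.1182, 0.1292]
tool_rot: [-0.001, 0.707, 0.708, -0.001]
ft_force: [0.6, -0.1, -0.8]
width: 0.0221
grip_force: 59.1
```

>>> send_rows(series=[0,0,0,0,0,0,0,0,0,0,0,0,0,0,0,0])

```text
clock: 22.0
tool_pos: [0.4848, -0.1199, 0.1306]
tool_rot: [0.0, 0.707, 0.707, 0.0]
ft_force: [0.1, -0.2, -1.0]
width: 0.022
grip_force: 59.1
```

```bash
python3 - <<'E'
from h import *
c=calibration('wrist');T=state()['tool_pos'];p,d=read_camera('wrist');P,u,v=pts('wrist',d,c)
k=(np.hypot(P[:,0]-T[0]+.001,P[:,1]-T[1])<.0115)&(P[:,2]>T[2]+.008)
q=P[k]-T;h,e=np.histogram(q[:,2],np.arange(.008,.03,.001));print(h)
t=e[h.argmax()]+.0005;q=q[abs(q[:,2]-t)<.0025];print(t,np.linalg.lstsq(np.c_[q[:,:2],np.ones(len(q))],q[:,2],rcond=None)[0])
cv2.imwrite('pics/w5.png',p[100:330,130:390])
for i in range(3):
    c=calibration('wrist');T=state()['tool_pos'];p,d=read_camera('wrist');P,u,v=pts('wrist',d,c)
    print(T.round(4)); held(P,T,t-.002,t+.002,.012)
    ring(P,(.485,-.12),.024,.055,.065,'flange')
E
```

```text
[ 54  58  79  60  63  82  65  66  83 138 448 382  29   6  12   8   0   0
   2   6  10]
0.01850000000000001 [-6.51349396e-05 -1.05295175e-02  1.86236189e-02]
[ 0.4848 -0.1199  0.1305]
held 969 [-0.00092 -0.00017] [0.00012 0.00012]
flange 651 circ 0.4838 -0.1193 0.0206 mean [ 0.4838 -0.1072  0.0597] z [0.057  0.0599 0.0611]
[ 0.4847 -0.1199  0.1305]
held 985 [-0.001   -0.00012] [0.      0.00013]
flange 651 circ 0.4837 -0.1192 0.0206 mean [ 0.4837 -0.1071  0.0597] z [0.0573 0.0599 0.061 ]
[ 0.4847 -0.1199  0.1305]
held 994 [-0.001   -0.00025] [0. 0.]
flange 653 circ 0.4836 -0.1181 0.0208 mean [ 0.4837 -0.1072  0.0597] z [0.0573 0.0598 0.0611]
```

View pics/w5.png

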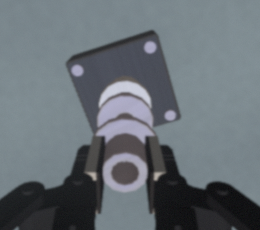

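The picture shows the bushing held upright with its shoulder down, and the washer and spacer seated behind it. It is aligned to about 0.2 mm.

>>> send_rows(series=[0.01,0.02,-0.5,0,0.01,0.02,-0.9,0,0.01,0.02,-1.2,0,0.01,0.02,-1.5,0,0.01,0.02,-1.8,0,0.01,0.02,-2.0,0,0.01,0.02,-2.0,0])

```text
clock: 22.9
tool_pos: [0.4845, -0.1197, 0.11]
tool_rot: [-0.0, 0.707, 0.707, -0.0]
ft_force: [0.4, -0.1, -1.1]
width: 0.0216
grip_force: 59.1
```

>>> send_rows(series=[0,0,-0.4,0,0,0,-0.7,0,0,0,-0.85,0,0,0,-0.95,0,0,0,-0.95,0,0,0,-0.95,0])

```text
clock: 23.5
tool_pos: [0.4848, -0.1197, 0.1009]
tool_rot: [0.0, 0.707, 0.707, 0.0]
ft_force: [-0.7, -0.4, -0.5]
width: 0.0221
grip_force: 59.1
```

>>> send_rows(series=[0,0,-0.05,0,0,0,-0.1,0,0,0,-0.1,0])

```text
clock: 23.8
tool_pos: [0.4847, -0.1197, 0.0998]
tool_rot: [0.0, 0.707, 0.707, -0.0]
ft_force: [0.5, 0.5, -1.9]
width: 0.0218
grip_force: 59.1
```

>>> send_rows(series=[0,0,-0.04,0,0,0,-0.08,0,0,0,-0.08,0,0,0,-0.08,0])

```text
clock: 24.2
tool_pos: [0.4847, -0.1197, 0.099]
tool_rot: [0.0, 0.707, 0.707, 0.0]
ft_force: [1.2, 0.7, -1.4]
width: 0.0219
grip_force: 59.1
```

>>> send_rows(series=[0,0,-0.04,0,0,0,-0.08,0,0,0,-0.08,0,0,0,-0.08,0])

```text
clock: 24.6
tool_pos: [0.4849, -0.1198, 0.0988]
tool_rot: [0.0, 0.707, 0.707, 0.0]
ft_force: [-2.5, 0.7, 6.2]
width: 0.0221
grip_force: 59.7
```

>>> send_rows(series=[0,0,-0.1,0,0,0,-0.22,0,0,0,-0.35,0,0,0,-0.48,0,0,0,-0.6,0,0,0,-0.72,0,0,0,-0.84,0,0,0,-0.95,0])

```text
clock: 25.4
tool_pos: [0.4849, -0.1197, 0.0893]
tool_rot: [0.0, 0.707, 0.707, 0.0]
ft_force: [-2.2, -0.4, 5.4]
width: 0.0221
grip_force: 59.8
```

>>> send_rows(series=[0,0,-0.05,0,0,0,-0.1,0,0,0,-0.15,0,0,0,-0.2,0,0,0,-0.2,0])

```text
clock: 25.9
tool_pos: [0.4849, -0.1198, 0.0872]
tool_rot: [0.0, 0.708, 0.707, 0.0]
ft_force: [-1.9, 0.4, 6.0]
width: 0.0224
grip_force: 59.7
```

```bash
python3 - <<'E'
from h import *
c=calibration('wrist');s=state();T=s['tool_pos'];p,d=read_camera('wrist');P,u,v=pts('wrist',d,c)
print(T,s['ft_force'])
for r0,r1,n in((.007,.0115,'top'),(.0135,.0195,'shoulder'),(0,.0058,'tip')):
    r=np.hypot(P[:,0]-.4838,P[:,1]+.1198);k=(r>r0)&(r<r1)&(P[:,2]>.02)&(abs(P[:,0]-.4838)<.009);h,e=np.histogram(P[k,2],np.arange(.02,.13,.002));print(n,[(round(e[i],3),h[i]) for i in h.argsort()[::-1][:4]])
r=np.hypot(P[:,0]-.4838,P[:,1]+.1198);ring(P,(.4838,-.1198),.024,.04,.056,'flange')
ring(P,(.4838,-.1198),.021,.075,.083,'shoulder')
E
```

```text
[ 0.48489791 -0.11976765  0.08721704] [-1.94513436  0.36311828  5.99832617]
top [(np.float64(0.106), np.int64(460)), (np.float64(0.104), np.int64(281)), (np.float64(0.098), np.int64(70)), (np.float64(0.1), np.int64(68))]
shoulder [(np.float64(0.084), np.int64(217)), (np.float64(0.048), np.int64(183)), (np.float64(0.082), np.int64(136)), (np.float64(0.026), np.int64(110))]
tip [(np.float64(0.11), np.int64(261)), (np.float64(0.108), np.int64(113)), (np.float64(0.106), np.int64(40)), (np.float64(0.104), np.int64(25))]
flange 1055 circ 0.4839 -0.1194 0.0207 mean [ 0.4838 -0.1075  0.048 ] z [0.0434 0.0482 0.0508]
shoulder 374 circ 0.4839 -0.1143 0.0187 mean [ 0.484  -0.1042  0.0788] z [0.0754 0.078  0.0828]
```

>>> send_rows(series=[0,0,-0.03,0,0,0,-0.06,0,0,0,-0.09,0,0,0,-0.1,0])

```text
clock: 26.35
tool_pos: [0.4849, -0.1198, 0.0863]
tool_rot: [0.0, 0.707, 0.707, 0.0]
ft_force: [-2.1, 0.7, 5.7]
width: 0.0222
grip_force: 59.8
```

>>> send_rows(series=[0,0,-0.03,0,0,0,-0.06,0,0,0,-0.06,0])

```text
clock: 26.65
tool_pos: [0.4849, -0.1197, 0.0857]
tool_rot: [0.0, 0.707, 0.707, 0.0]
ft_force: [-2.1, 0.3, 6.2]
width: 0.0222
grip_force: 59.8
```

>>> send_rows(series=[0,0,-0.03,0,0,0,-0.06,0,0,0,-0.06,0])

```text
clock: 26.95
tool_pos: [0.485, -0.1198, 0.0856]
tool_rot: [0.0, 0.708, 0.707, 0.0]
ft_force: [-3.5, 1.2, 8.9]
width: 0.0218
grip_force: 60.2
```

>>> send_rows(series=[0,0,-0.03,0,0,0,-0.06,0,0,0,-0.06,0])

```text
clock: 27.25
tool_pos: [0.4851, -0.1198, 0.0856]
tool_rot: [-0.0, 0.707, 0.707, 0.0]
ft_force: [-4.2, 0.1, 14.0]
width: 0.0219
grip_force: 60.5
```

>>> send_rows(series=[0,0,-0.03,0,0,0,-0.06,0,0,0,-0.08,0,0,0,-0.08,0])

```text
clock: 27.65
tool_pos: [0.4852, -0.1199, 0.0855]
tool_rot: [-0.0, 0.708, 0.707, 0.001]
ft_force: [-6.8, 1.3, 19.1]
width: 0.0219
grip_force: 61.1
```

>>> send_rows(series=[0,0,-0.02,0,0,0,-0.04,0,0,0,-0.04,0,0,0,-0.04,0,0,0,-0.04,0,0,0,-0.04,0,0,0,-0.04,0,0,0,-0.04,0])

```text
clock: 28.45
tool_pos: [0.4853, -0.1199, 0.0854]
tool_rot: [-0.0, 0.708, 0.707, 0.001]
ft_force: [-8.2, 0.9, 21.7]
width: 0.0217
grip_force: 61.3
```

>>> send_rows(series=[0,0,-0.02,0,0,0,-0.02,0,0,0,-0.02,0,0,0,-0.02,0,0,0,-0.02,0,0,0,-0.02,0,0,0,-0.02,0,0,0,-0.02,0])

```text
clock: 29.25
tool_pos: [0.4853, -0.1199, 0.0854]
tool_rot: [-0.0, 0.708, 0.707, 0.001]
ft_force: [-8.0, 2.0, 22.7]
width: 0.0221
grip_force: 61.5
```

>>> send_rows(series=[0,0,0.05,0,0,0,0.12,0,0,0,0.2,0,0,0,0.2,0,0,0,0.2,0])

```text
clock: 29.75
tool_pos: [0.485, -0.1198, 0.0856]
tool_rot: [0.0, 0.707, 0.707, 0.0]
ft_force: [-3.5, 1.5, 10.0]
width: 0.0222
grip_force: 60.0
```

>>> send_rows(series=[0,0,0.05,0,0,0,0.1,0,0,0,0.1,0])

```text
clock: 30.05
tool_pos: [0.4849, -0.1197, 0.0857]
tool_rot: [0.0, 0.707, 0.707, 0.0]
ft_force: [-0.8, 1.5, 3.7]
width: 0.0217
grip_force: 59.5
```

>>> send_rows(series=[0,0,0,0,0,0,0,0,0,0,0,0,0,0,0,0,0,0,2,0,0,0,6,0,0,0,10,0,0,0,10,0], fingers=-1)

```text
clock: 30.85
tool_pos: [0.4883, -0.1205, 0.1909]
tool_rot: [0.004, 0.708, 0.707, 0.004]
ft_force: [0.1, 0.1, 0.4]
width: 0.0854
grip_force: 0.0
```

```bash
python3 - <<'E'
from h import *
c=calibration('wrist');s=state();T=s['tool_pos'];p,d=read_camera('wrist');P,u,v=pts('wrist',d,c)
print(T,s['width'],s['ft_force'])
ring(P,(.4838,-.1198),.013,.102,.1075,'bush top');ring(P,(.4838,-.1198),.022,.081,.086,'shoulder')
ring(P,(.4838,-.1198),.007,.109,.12,'tip');ring(P,(.4838,-.1198),.022,.044,.05,'flange')
cv2.imwrite('pics/w6.png',p)
E
```

```text
[ 0.48833032 -0.12047324  0.1909464 ] 0.0853510748721599 [0.07549047 0.05172063 0.40712963]
bush top 415 circ 0.4836 -0.1203 0.012 mean [ 0.4835 -0.1193  0.1045] z [0.103  0.1045 0.1059]
shoulder 661 circ 0.4837 -0.1204 0.0199 mean [ 0.4839 -0.1142  0.0828] z [0.0816 0.0827 0.084 ]
tip 123 circ 0.4839 -0.1197 0.006 mean [ 0.4837 -0.1195  0.1107] z [0.1094 0.1107 0.1118]
flange 284 circ 0.4835 -0.1172 0.0205 mean [ 0.4839 -0.1065  0.0467] z [0.0452 0.0467 0.0477]
```

View pics/w6.png

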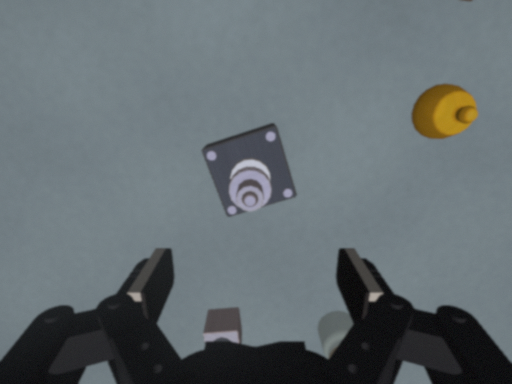

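The stack at (250,190) is seated and released. The post tip stands 6 mm above the bushing, which is the expected height with the flange home.

>>> send_rows(series=[0,0,0,0,0,0,0,0,0,0,0,0])

```text
clock: 31.2
tool_pos: [0.4839, -0.1196, 0.1842]
tool_rot: [-0.001, 0.707, 0.707, -0.001]
ft_force: [0.5, -0.4, 0.4]
width: 0.0853
grip_force: 0.0
```

```bash
python3 -c "
from workcell import *
print(job_done())"
```

```text
the job is handed in; nothing more can be done
None
```

I loaded the spacer, washer and bushing (shoulder down) onto the arbor in that order, pushed the flange home, held it at about 22 N by the wrist sensor, released the stack and handed the job in at 31 s; no verdict came back.

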